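# Ready the film coater for the next drawdown

### The arm

A 6-joint arm with a two-finger parallel gripper is mounted at the origin on the work surface. World frame = base frame: x ahead of the robot, y to its left, z up, the work surface at z = 0. Lengths are in m, angles in rad, forces in N, time in s.
With the tool pointing down it reaches from about 0.35 to 0.85 m from the base axis. Payload 8.1 kg.
Tool frame: the origin (TCP) lies midway between the tips of the shut fingers; the grasp point (between the pads) lies 19 mm behind it; z points along the fingers, y is the line along which they close (so a half turn about z gives the same grasp; the last joint's range is limited). The gripper opens to 93 mm and grips with 3 to 60 N. Pads are 15 mm wide; open, the fingers measure 128 mm over their backs; the gripper's body (75 mm by 188 mm) begins 65 mm behind the grasp point.
Start: joints at [-1.398, 0.13, 1.488, -0, 1.523, -0.085], TCP at [0.153, -0.58, 0.219] pointing down, gripper open.
Joint ranges: [-2.96, 2.96], [-0.89, 2.26], [0.02, 2.5], [-1.34, 4.48], [0, 2.73], [-2.66, 2.66]. Speed limits (rad/s): [2.39, 2.39, 2.79, 3.14, 3.14, 3.14].

### API

Orientations are given as a unit quaternion [w, x, y, z].
In Python, from rig import * gives the robot as it stands. The module is installed in compiled form; this text tells all that it offers. Calls block until the motion is done:
- reach(position, orientation): joint-space move of the TCP to a pose.
- move_l(position, attitude=None, speed=0.15, contact_N=None): straight line of the TCP; attitude=None keeps the orientation; speed is the mean speed in m/s. With contact_N (N) it stops when the force on the tool has changed by that much, and returns True; else False.
- move_j(angles): joint-space move.
- move_gripper(opening): finger opening in m; the grip force is fixed at half the most; returns when the fingers have stopped.
- sleep(seconds).
- solve_ik(position, orientation): joint angles nearest the present ones, or None.
- read_state(): the state.
- camera(name): name is "scene" or "side" or "wrist"; returns a dict with "color" (400x640x3 uint8, red, green, blue), "fx", "fy", "cx", "cy" (pixels), "view" (4x4, takes a point from world to camera coordinates). Camera axes: x right, y down, z forward; pixel columns grow to the right and rows downward; lengths in m; the calibration is good to about 2 mm. The wrist camera is an equidistant fisheye: a pixel r from the principal point sees the ray r / f radians off the axis. A picture is of the moment at which its call begins. There is no depth.
A pose or a line that the arm cannot do raises PlanningError and nothing moves.
- finish_job(): hands the job in; it is judged then, once.
Trained networks look in a picture, given as the dict that the camera call returned (one of the last four; its "shot" number tells which), for a name from the list of things; names that differ only in an ending like _2 or _b are one class to them, and where a whole thing is asked for, a point or a joint stands for the part that bears it (a point fixed in the world has none). Each returns a list of dicts, best first, with "p" (0 to 1); they miss things now and then, are a little off and sometimes report something else, mostly with a low value. They report only what shows in the picture. A call takes as long as a camera call. They do not tell look-alikes from the thing itself.
- recognise(target, picture): "bbox" ([centre column, centre row, width, height] in pixels, round what is visible of it).
- outline_of(target, picture): "pixels" (400x640 bool, what is visible of it) and "bbox" ([centre column, centre row, width, height] in pixels, round what is visible of it).
The state is a dict: "time_s": time; "joint_positions": joint angles; "qd": joint speeds; "tau": joint torques, N m; "tcp_pos": TCP position; "tcp_rot": TCP orientation; "force": force on the tool from outside, world axes, zero at the start; "moment": the same for the moment, N m; "width": finger opening in m; "finger_force": force on a finger pad.
Only numpy, scipy, OpenCV 4.12 (cv2) and the standard library are available. Lean on these libraries where they do the work, as an engineer would, in place of code of your own. Each camera call takes 0.05 s, during which the arm holds its last target. There are 200 camera calls.

### The job

Get the film coater ready for the next drawdown with fingertip touches only: turn the knurled black speed dial clockwise until it has clicked in with its white pointer at the green mark, and push the steel applicator along the bed until it sits square against the pusher bar. Do not grip the dial between the fingers and do not lift or tip the applicator; leave the start button unpressed and the other things where they are. Finish with the hand clear of everything.

Things in the scene. Friction and masses are not known exactly. Their poses are not given: they have to be found in the camera images.
- coater: white film coating machine, fixed, 320 (x) by 500 (y) by 100 mm high; origin at the centre of its underside, on the table; its front (-x) faces the robot. On the flat deck (z = 100 mm): dark control panel over y = -241 to -116 mm, with a red stop button 8 mm high at (70, -145); the bed, a plate 200 by 300 mm centred at (0, 70), top at z = 104 mm, with a black and white chart on it
- speed_dial (a joint): angle of the speed dial in rad; grows as it is turned clockwise seen from above. Nine spring detents 0.524 rad (30 deg) apart, at 0, 0.524, ... 4.189; the green mark is the one at 2.618. It starts one or two clicks short of that. A detent holds with about 0.05 N m; past half-way the dial snaps on to the next one by itself once let go
- dial_top (a point): centre of the flat top of the speed dial, a black disc 62 mm across and 14 mm high with a knurled rim, at (-20, -178) mm on the coater, axis upright, top at z = 114 mm. This point turns with the dial. A fingertip pressed on the top 25 mm from the axis with some 8 to 10 N and moved round the axis carries the dial with it without slipping much
- pointer_tip (a point): outer end of the white pointer line on the top of the dial, 29.5 mm from the axis; turns with the dial
- green_mark (a point): centre of the broad green mark (12 by 10 mm) on the aluminium scale ring around the dial, 40 mm from the axis, level with the deck; the other step marks are thin and black
- applicator: loose steel film applicator, a bar 100 (x) by 36 (y) by 28 mm high, 0.6 kg (may vary by a third), lying on the bed; origin at the centre of its underside. Between its two end cheeks (8 mm thick, 36 mm deep) is a block 84 mm long and 30 mm deep. To be pushed towards the coater's +y; sliding it takes some 4 to 9 N
- applicator_front (a point): middle of the block's face on the -y side, the face to push, 14 mm above the bed
- applicator_back (a point): midpoint of the applicator's back edge on the underside (+y side, 18 mm from its centre), the side that comes to rest against the pusher bar
- pusher_face (a point): point on the bed (z = 104 mm) under the near face of the pusher bar, at its middle: (0, 164) mm on the coater, axes as the coater's. The fixed bar is a 12 mm steel rod along x, axis 16 mm above the bed, between two aluminium carriage blocks at x = +-128 mm, 41 mm above the bed. Applicator home: applicator_back 0 mm from here along y
- start_button (a joint): travel in m of the green start button, 22 mm across, its cap 12 mm above the deck at (70, -205) mm on the coater; 0 = up, 0.004 = fully pressed. Not to be pressed
- palette_knife: loose slim palette knife, 140 mm long, 14 mm wooden handle, lying along y on the front strip of the control panel; leave alone
- sample_jar: loose small jar 36 mm across, 45 mm high, standing at the rear of the coater's deck; leave alone
- white_tub: loose white lidded tub, 104 mm across, 110 mm high, on the table to the left; leave alone
- blue_tub: loose blue lidded tub, 124 mm across, 120 mm high, on the table to the right; leave alone
- cube_gauge: loose steel cube applicator, 40 mm, on the table to the left; leave alone
- tape_roll: loose yellow roll of tape, 90 mm across, 24 mm high, on the table to the right; leave alone
- mixing_cup: loose white cup, 76 mm across, 85 mm high, on the table to the left; leave alone
Not all that is in view belongs to the job. What is meant by the applicator is not red or yellow, and is the smaller of those in its own colour.

How it is judged:
At the end, for the whole second after the job is handed in: The dial rests in the detent at the green mark (2.618 rad, within 0.12); the applicator lies flat on the bed at rest, its back within 4 mm of the pusher bar, square to it within 0.05 rad and within 40 mm of the bar's middle (value of joint speed_dial between 2.5 and 2.74 rad and y of applicator_back in the frame of pusher_face between -0.004 and 0.004 m and x of applicator_back in the frame of pusher_face between -0.04 and 0.04 m and angle between the y axis of applicator and the y axis of pusher_face, either way round below 0.05 rad and angle between applicator's own z axis and vertical below 0.05 rad and linear speed of applicator below 0.01 m/s); the robot touches nothing.
It fails at once if the dial was gripped between the fingers (z of the grasp point in the frame of dial_top below 0.014 m and horizontal distance between the grasp point and dial_top below 0.012 m).
It fails at once if the dial was turned the wrong way (value of joint speed_dial below 1.2 rad).
It fails at once if the applicator was lifted or tipped (z of applicator_back in the frame of pusher_face above 0.01 m or angle between applicator's own z axis and vertical above 0.2 rad).
It fails at once if the start button was pressed (value of joint start_button above 0.002 m).
It fails at once if another thing was disturbed (distance of any of palette_knife, sample_jar, white_tub, blue_tub, cube_gauge, tape_roll, mixing_cup from where it was at the start of the episode above 0.02 m).
It also fails if it takes over 58 s, if anything falls off the work surface, if the arm or the gripper's body presses on something with over 40 N, if the wrist force passes 120 N, or if a joint passes its speed limit or range.

## Working session

There is one attempt and no reset: what is moved stays moved. The work goes in short steps, each a Python script; the robot and the scene stay as the last script left them, time stands still between calls to the robot, and variables do not carry over. Pictures are saved under pics/ and viewed, at most 10 in all, crops included, and the job is handed in when it is done.

```bash
mkdir -p pics; python3 - <<'E'
from rig import *
import cv2
s=read_state();print(s['time_s'],s['tcp_pos'],s['tcp_rot'],s['width'])
for n in ["scene","side"]:
    p=camera(n);cv2.imwrite(f"pics/{n}0.png",p["color"][:,:,::-1])
    print(n,p['fx'],p['fy'],p['cx'],p['cy'],p['view'].round(4).tolist())
    for t in ["coater","dial_top","pointer_tip","applicator","start_button","sample_jar","palette_knife"]:
        print(t,[(round(d['p'],2),[round(float(x),1) for x in d['bbox']]) for d in recognise(t,p)])
E
```

```text
0.0 [ 0.15287024 -0.57961188  0.21759637] [-9.15484198e-04  9.91703430e-01  1.28543632e-01 -5.10312186e-05] 0.09272062359195081
scene 468.1390249412951 468.1390249412951 326.01059103274827 196.3324591151888 [[-0.6173, 0.7868, -0.0012, 0.3297], [0.4803, 0.3757, -0.7926, -0.2132], [-0.6232, -0.4898, -0.6098, 1.8717], [0.0, 0.0, 0.0, 1.0]]
coater [(0.69, [305.1, 203.6, 186.3, 115.5]), (0.2, [443.3, 277.5, 31.4, 40.0])]
dial_top [(0.56, [264.9, 167.8, 14.1, 9.3]), (0.37, [223.8, 144.2, 36.3, 48.5])]
pointer_tip [(0.52, [264.7, 166.5, 17.8, 13.0])]
applicator [(0.95, [318.2, 156.3, 39.6, 13.7]), (0.91, [315.8, 192.7, 28.2, 24.7]), (0.73, [223.6, 143.1, 36.9, 47.3]), (0.59, [427.8, 216.0, 46.7, 27.4]), (0.58, [269.2, 259.1, 35.0, 30.2]), (0.39, [464.6, 234.2, 19.3, 16.8]), (0.35, [493.1, 266.9, 47.9, 54.1])]
start_button []
sample_jar [(0.74, [314.1, 189.1, 23.5, 28.8]), (0.46, [259.0, 192.6, 9.4, 21.1])]
palette_knife [(0.63, [224.0, 142.7, 36.6, 47.8]), (0.53, [287.2, 151.9, 30.8, 15.4])]
side 435.3811616302367 435.3811616302367 322.11768546242916 195.9058748770638 [[0.9921, -0.1253, 0.0032, -0.5571], [-0.0687, -0.5649, -0.8223, 0.137], [0.1048, 0.8156, -0.5691, 1.3235], [0.0, 0.0, 0.0, 1.0]]
coater [(0.8, [343.8, 228.4, 145.2, 136.8])]
dial_top [(0.62, [343.9, 244.1, 22.7, 18.3])]
pointer_tip [(0.61, [336.0, 196.4, 31.8, 20.2])]
applicator [(0.83, [335.8, 194.1, 34.0, 18.9]), (0.71, [263.9, 177.7, 16.2, 28.3]), (0.68, [405.5, 215.5, 19.2, 27.2])]
start_button [(0.75, [344.2, 228.1, 141.4, 133.8]), (0.44, [379.1, 247.9, 9.0, 6.5])]
sample_jar [(0.49, [380.1, 214.5, 17.5, 20.6])]
palette_knife [(0.79, [299.4, 249.4, 13.5, 39.2])]
```

```bash
python3 - <<'E'
import cv2,numpy as np
a=cv2.imread("pics/scene0.png")[110:310,190:510];b=cv2.imread("pics/side0.png")[130:330,220:440]
cv2.imwrite("pics/v1.png",cv2.resize(a,None,fx=2.5,fy=2.5,interpolation=2))
cv2.imwrite("pics/v2.png",cv2.resize(b,None,fx=3,fy=3,interpolation=2)[:600])
E
```

```text
(no output)
```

View pics/v1.png

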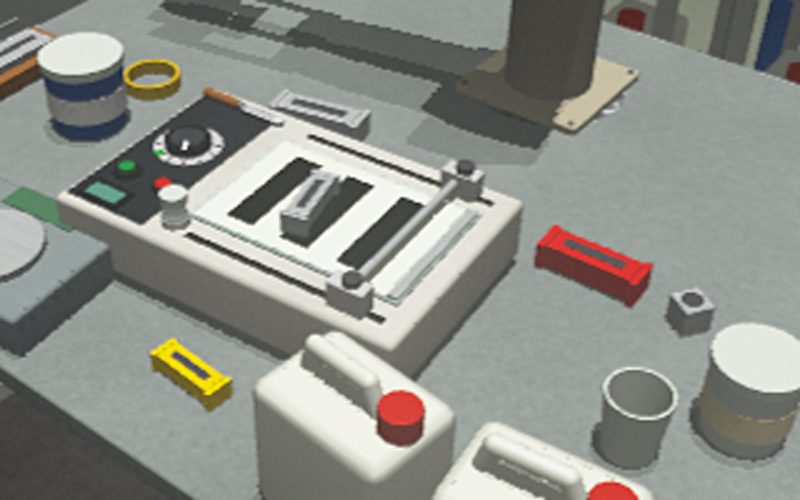

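View pics/v2.png

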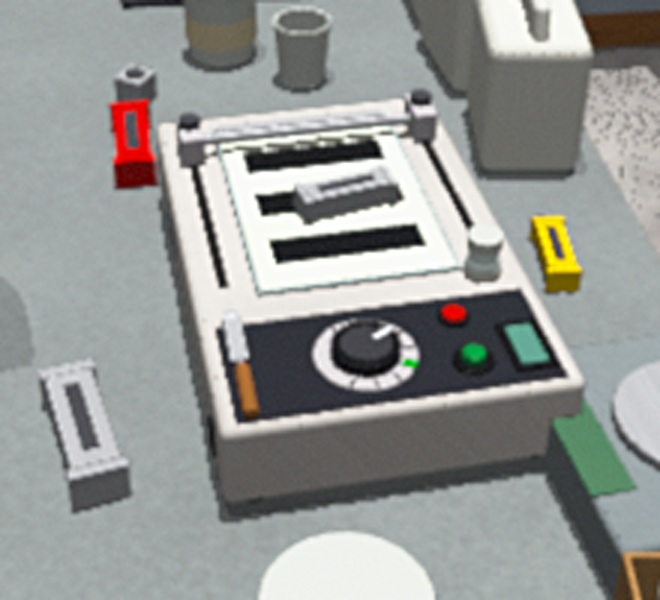

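The scene view shows the coater with its dial at about (265,167) and a grey applicator at about (315,192) on the bed, plus decoys: a larger grey one on the table, one red, one yellow. The side view shows the pointer at about 1–2 o'clock and the green mark clockwise of it. I'll fit the coater pose from landmarks next.

```bash
cat > h.py <<'E'
from rig import *
import numpy as np, cv2
from scipy.optimize import least_squares
def proj(P,p,fish=False):
    P=np.atleast_2d(P);c=P@p['view'][:3,:3].T+p['view'][:3,3]
    if fish:
        r=np.hypot(c[:,0],c[:,1]);th=np.arctan2(r,c[:,2]);k=th/np.maximum(r,1e-9)
        return np.c_[p['fx']*c[:,0]*k+p['cx'],p['fy']*c[:,1]*k+p['cy']]
    return np.c_[p['fx']*c[:,0]/c[:,2]+p['cx'],p['fy']*c[:,1]/c[:,2]+p['cy']]
def back(uv,z,p,fish=False):
    uv=np.atleast_2d(uv).astype(float);d=np.c_[(uv[:,0]-p['cx'])/p['fx'],(uv[:,1]-p['cy'])/p['fy']]
    if fish:
        r=np.hypot(d[:,0],d[:,1]);s=np.where(r>1e-9,np.sin(r)/np.maximum(r,1e-9),1);d=np.c_[d*s[:,None],np.cos(r)]
    else: d=np.c_[d,np.ones(len(d))]
    R=p['view'][:3,:3];o=-R.T@p['view'][:3,3];d=d@R
    return o+d*((z-o[2])/d[:,2])[:,None]
def c2w(pose,P):
    x,y,a=pose;P=np.atleast_2d(P).astype(float);c,s=np.cos(a),np.sin(a)
    return np.c_[x+c*P[:,0]-s*P[:,1],y+s*P[:,0]+c*P[:,1],P[:,2]]
def w2c(pose,P):
    x,y,a=pose;P=np.atleast_2d(P);c,s=np.cos(a),np.sin(a);d=P[:,:2]-[x,y]
    return np.c_[c*d[:,0]+s*d[:,1],-s*d[:,0]+c*d[:,1]]
E
python3 - <<'E'
from h import *
sc=camera("scene");sd=camera("side")
mm=lambda *a:np.array(a)/1000
M=[mm(-20,-178,114),mm(70,-145,108),mm(70,-205,112),mm(100,-80,104),mm(-100,-80,104)]
A=[(187,136),(163,182),(127,166),(190,210),(290,143)]
B=[(367,340),(454,312),(474,350),(455,266),(262,292)]
A=np.array(A)/2.5+[190,110];B=np.array(B)/3+[220,130]
M2=np.vstack(M)
f=lambda q:np.r_[(proj(c2w(q,M2),sc)-A).ravel(),(proj(c2w(q,M2),sd)-B).ravel()]
r=least_squares(f,[0.5,-.2,0.1],loss='soft_l1');q=r.x
print(q,f(q).reshape(-1,2).round(1).tolist())
for p in(sc,sd):
    o=[d for d in outline_of("applicator",p)]
    for d in o: 
        w=back(d['bbox'][:2],.118,p);print(round(d['p'],2),w.round(3),w2c(q,w).round(3))
E
```

```text
[ 0.59071352 -0.03655621  0.08379654] [[0.0, 0.6], [-0.2, 0.3], [-0.4, -0.3], [-0.9, 1.9], [-2.7, -1.9], [-0.7, 0.1], [-0.7, -1.1], [-0.5, -0.7], [2.1, -0.3], [-2.2, -0.0]]
0.95 [[0.895 0.097 0.118]] [[0.315 0.107]]
0.92 [[0.505 0.335 0.118]] [[-0.055  0.377]]
0.75 [[ 0.44  -0.102  0.118]] [[-0.155 -0.053]]
0.53 [[0.599 0.004 0.118]] [[0.011 0.04 ]]
0.86 [[0.383 0.132 0.118]] [[-0.193  0.185]]
0.85 [[ 0.349 -0.309  0.118]] [[-0.264 -0.251]]
0.73 [[ 0.603 -0.002  0.118]] [[0.015 0.033]]
0.53 [[ 0.785 -0.115  0.118]] [[ 0.187 -0.095]]
```

Coater fit is consistent: the bed applicator falls near (13,37) mm on the coater from both views. Next, one close look with the wrist camera.

```bash
cat >> h.py <<'E'
def Q(psi): return [0,float(np.cos(psi/2)),float(np.sin(psi/2)),0]
E
python3 - <<'E'
from h import *
q=np.array([.5907,-.0366,.0838])
psi=np.pi/2+q[2]
t=c2w(q,[-.02,-.12,.38])[0]
s=read_state();p0=s['tcp_pos']
reach(list(t),Q(psi))
move_gripper(0.03)
s=read_state();print(s['time_s'],s['tcp_pos'],s['joint_positions'],s['width'],s['force'])
p=camera("wrist");np.save("w1.npy",p,allow_pickle=True)
cv2.imwrite("pics/w1.png",p["color"][:,:,::-1])
print(p['fx'],p['cx'],p['cy'],p['view'].round(3).tolist())
for tt in ["dial_top","pointer_tip","green_mark","applicator","start_button"]:
    print(tt,[(round(d['p'],2),np.round(d['bbox'],1).tolist()) for d in recognise(tt,p)])
M=np.array([[-20,-178,114],[70,-145,108],[70,-205,112],[100,-80,104],[-100,-80,104],[-100,220,104],[100,220,104]])/1000
print(proj(c2w(q,M),p,True).round(1).tolist())
E
```

```text
4.3333 [ 0.58079981 -0.15782307  0.37996811] [-3.50475501e-01  1.29721448e-01  1.19814759e+00 -3.97039569e-05
  1.81381433e+00 -4.34330243e-01] 0.02979819617474516 [ 0.24214627 -0.73619577  0.1306589 ]
309.70691628693146 323.14525132616967 196.6943210807837 [[0.996, 0.084, -0.001, -0.565], [0.082, -0.967, 0.24, -0.268], [0.019, -0.24, -0.971, 0.497], [0.0, 0.0, 0.0, 1.0]]
dial_top [(0.57, [321.4, 208.9, 43.7, 39.9]), (0.16, [294.6, 312.2, 28.1, 26.1])]
pointer_tip [(0.6, [321.9, 210.6, 43.1, 41.0]), (0.48, [335.1, 126.0, 215.4, 252.1])]
green_mark [(0.73, [334.4, 126.9, 212.8, 253.8])]
applicator [(0.74, [468.2, 80.2, 24.3, 54.9]), (0.69, [183.6, 178.2, 49.1, 87.3]), (0.6, [346.2, 56.6, 77.2, 31.7]), (0.4, [419.4, 149.1, 30.2, 30.4]), (0.35, [249.3, 199.4, 8.4, 80.1])]
start_button [(0.74, [380.0, 225.6, 9.4, 13.7]), (0.32, [297.6, 312.8, 29.9, 27.9])]
[[323.4, 208.2], [384.9, 185.3], [383.4, 225.0], [405.9, 141.2], [267.8, 140.4], [271.0, -48.2], [401.8, -45.6]]
```

View pics/w1.png

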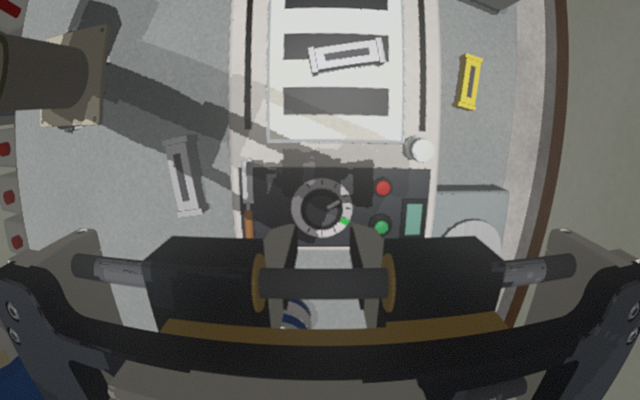

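The wrist view shows the dial at (321,209) with its pointer toward about (340,202), the green mark at (345,221), the start button at (382,227), red stop at (384,187), and the applicator at (346,56), yawed about 10°. Refining by colour blobs.

```bash
python3 - <<'E'
from h import *
p=np.load("w1.npy",allow_pickle=True).item()
im=p['color'].astype(int);R,G,B=im[...,0],im[...,1],im[...,2]
V,U=np.mgrid[:400,:640]
def cen(m): return np.array([U[m].mean(),V[m].mean()]),m.sum()
box=lambda a,b,c,d:(U>a)&(U<b)&(V>c)&(V<d)
red,_=cen(box(370,400,172,200)&(R>120)&(G<90));grn,_=cen(box(372,392,215,240)&(G>R+40)&(G>B+30))
mk,n=cen(box(335,358,208,232)&(G>R+40)&(G>B+30))
wh=box(305,345,190,228)&(im.min(2)>150)&(np.hypot(U-321.4,V-208.5)<19)
print(red,grn,mk,n,wh.sum())
M=np.array([[70,-145,108],[70,-205,112],[100,-80,104],[-100,-80,104],[-20,-178,107]])/1000
A=np.array([red,grn,[404,140.5],[266.5,141],[321.4,208.9]])
f=lambda q:(proj(c2w(q,M),p,True)-A).ravel()
q=least_squares(f,[.5907,-.0366,.0838],loss='soft_l1').x;print(q,f(q).reshape(-1,2).round(1).tolist())
np.save("q.npy",q)
D=np.array([-.02,-.178])
g=w2c(q,back(mk,.1,p,True))[0]-D;print("green",g*1000,np.degrees(np.arctan2(g[1],g[0])))
uv=np.c_[U[wh],V[wh]];w=w2c(q,back(uv,.114,p,True))-D
print((w*1000).round(0).tolist())
c=w.mean(0);print("ptr",c,np.degrees(np.arctan2(c[1],c[0])))
for d in outline_of("applicator",p) if False else []:pass
pp=camera("wrist")
for d in outline_of("applicator",pp):
    if abs(d['bbox'][0]-346)<15 and abs(d['bbox'][1]-56)<15:
        v,u=np.nonzero(d['pixels']);w=w2c(q,back(np.c_[u,v],.132,pp,True))*1000
        (cx,cy),sz,an=cv2.minAreaRect(w.astype(np.float32));print(d['p'],cx,cy,sz,an)
crop=p['color'][180:245,290:400,::-1];cv2.imwrite("pics/c1.png",cv2.resize(crop,None,fx=6,fy=6,interpolation=2))
E
```

```text
[382.64197531 187.5       ] [381.12056738 226.65957447] [344.09090909 220.8       ] 55 0
[ 0.58867998 -0.03877597  0.07862403] [[0.3, -0.7], [0.1, -0.2], [0.1, 2.4], [-0.4, 0.4], [-0.1, -0.8]]
green [ 34.61477383 -21.92229734] -32.34697950324715
[]
ptr [nan nan] nan
0.68 12.727890014648438 37.72130584716797 (102.21572875976562, 38.93075942993164) 10.768983840942383<stdin>:20: RuntimeWarning: Mean of empty slice.
  ret = um.true_divide(
```

View pics/c1.png

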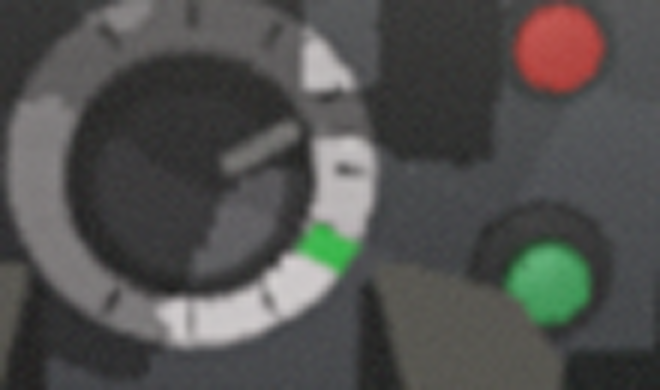

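The crop puts the pointer tip at about (339.5,201), about +28° on the coater, with green at −32°: two clicks, 60° clockwise. Applicator at (13,38) mm, yaw 10.8°. Turning the dial first.

```bash
python3 - <<'E'
from h import *
q=np.load("q.npy");p=np.load("w1.npy",allow_pickle=True).item()
w=w2c(q,back([339.5,200.8],.114,p,True))[0]-[-.02,-.178];print("tip",w*1e3,np.degrees(np.arctan2(w[1],w[0])))
def pose(th,z):
    P=c2w(q,[-.02+.024*np.cos(th),-.178+.024*np.sin(th),z])[0]
    return list(P),Q(np.pi/2+q[2]+th-np.pi/2)
r=np.radians
move_gripper(0.0)
reach(*pose(r(120),.16)); move_l(*pose(r(120),.121),speed=.08);sleep(.2)
f0=np.array(read_state()['force'])
hit=move_l(*pose(r(120),.106),speed=.01,contact_N=8)
s=read_state();z=s['tcp_pos'][2];print(hit,z,s['force']-f0,s['time_s'])
if hit:
    for d in range(110,53,-10):
        move_l(*pose(r(max(d,57)),z),speed=.02)
        s=read_state();f=s['force']-f0;print(d,f.round(1),round(s['tcp_pos'][2],4),round(z,4))
        if f[2]<7: z-=.0004
        if f[2]>12: z+=.0003
    E=pose(r(57),.15);move_l(E[0],speed=.05)
print(read_state()['time_s'])
reach(list(c2w(q,[-.02,-.12,.30])[0]),Q(np.pi/2+q[2]))
p=camera("wrist");np.save("w2.npy",p,allow_pickle=True)
c=proj(c2w(q,[-.02,-.178,.114]),p,True)[0].astype(int);print(c,read_state()['time_s'])
cv2.imwrite("pics/c2.png",cv2.resize(p['color'][max(c[1]-40,0):c[1]+40,c[0]-50:c[0]+80,::-1],None,fx=5,fy=5,interpolation=2))
E
```

```text
tip [26.22818154 13.10051572] 26.541322367806323
True 0.11422446012907594 [-1.57253558 -0.16094275  5.57380551] 7.9583
110 [-0.3 -0.2  0.8] 0.1143 0.1142
100 [-2.   0.5  4.2] 0.1143 0.1138
90 [-0.4  0.8  4.5] 0.1142 0.1134
80 [-0.1  1.   6.4] 0.1142 0.113
70 [-0.7  1.3  8.7] 0.1142 0.1126
60 [-0.4  2.1  7.9] 0.1142 0.1126
11.0333
[323 226] 11.75
```

View pics/c2.png

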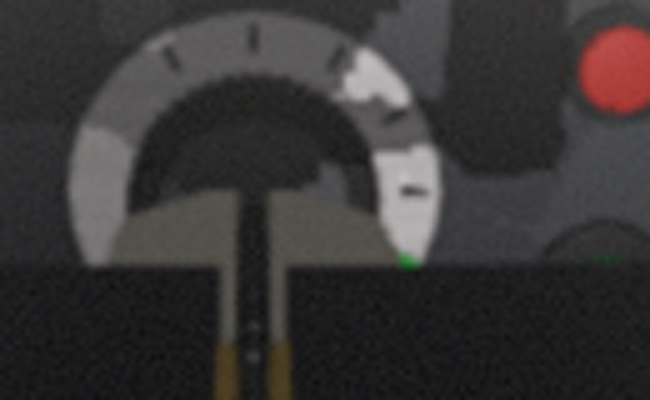

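The picture shows the fingers hiding the lower dial; the pointer has left its old place at +28°. Looking from further off.

```bash
python3 - <<'E'
from h import *
q=np.load("q.npy")
reach(list(c2w(q,[-.02,-.19,.36])[0]),Q(np.pi/2+q[2]))
reach(list(c2w(q,[.0,-.04,.30])[0]),Q(np.pi/2+q[2])) if False else None
reach(list(c2w(q,[.06,-.24,.34])[0]),Q(np.pi/2+q[2]))
p=camera("wrist");np.save("w3.npy",p,allow_pickle=True)
c=proj(c2w(q,[-.02,-.178,.114]),p,True)[0].astype(int);print(c,read_state()['time_s'])
a=cv2.resize(p['color'][max(c[1]-30,0):c[1]+35,c[0]-40:c[0]+50,::-1],None,fx=6,fy=6,interpolation=2)
s=camera("side");b=cv2.resize(s['color'][225:270,315:390,::-1],None,fx=5,fy=5,interpolation=2)
h=max(a.shape[0],b.shape[0]);o=np.zeros((h,a.shape[1]+b.shape[1]-130 if False else a.shape[1]+b.shape[1],3),np.uint8)
o[:a.shape[0],:a.shape[1]]=a;o[:b.shape[0],a.shape[1]:]=b
o=cv2.resize(o,None,fx=.85,fy=.85);print(o.shape);cv2.imwrite("pics/c3.png",o)
E
```

```text
[261 127] 12.7333
(332, 778, 3)
```

View pics/c3.png

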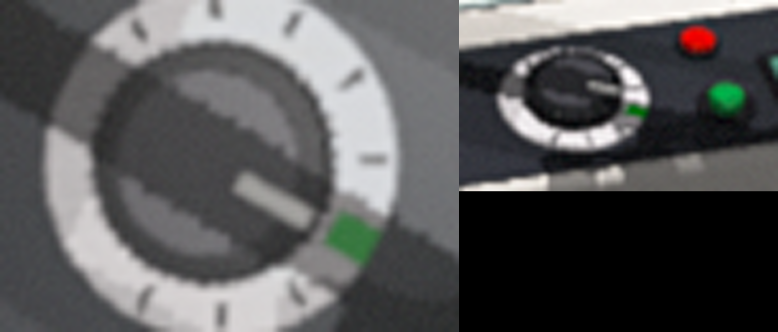

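The pointer now lines up with the green mark (pointer end at (310,220), mark at (353,237) in the crop), so the dial is in. Next, the push.

```bash
python3 - <<'E'
from h import *
q=np.load("q.npy");o=Q(np.pi/2+q[2])
P=lambda y,z,x=.012:list(c2w(q,[x,y,z])[0])
reach(P(-.012,.20),o);move_gripper(.03)
hit=move_l(P(-.012,.112),speed=.08,contact_N=8);print("down",hit,read_state()['tcp_pos'])
sleep(.1);f0=np.array(read_state()['force'])
for y in(.03,.08,.112):
    h=move_l(P(y,.112),speed=.04,contact_N=25);s=read_state();print(y,h,(s['force']-f0).round(1),w2c(q,np.array(s['tcp_pos'])).round(4))
    if h:break
if not h:
    h=move_l(P(.135,.112),speed=.015,contact_N=14);s=read_state();print("bar",h,(s['force']-f0).round(1),w2c(q,np.array(s['tcp_pos'])).round(4))
print(read_state()['time_s'])
E
```

```text
down False [ 0.6021539  -0.04986024  0.11282398]
0.03 False [-0.1  0.8  0. ] [[0.012  0.0302]]
0.08 False [ 1.  -0.1 -0.3] [[0.012  0.0802]]
0.112 False [-0.2 -0.8  1.1] [[0.012  0.1125]]
bar True [ 1.2 -0.5  1.5] [[0.0119 0.1204]]
20.2417
```

```bash
python3 - <<'E'
from h import *
q=np.load("q.npy");o=Q(np.pi/2+q[2])
P=lambda y,z,x=.012:list(c2w(q,[x,y,z])[0])
h=move_l(P(.135,.112),speed=.01,contact_N=20);s=read_state();print("bar",h,s['force'].round(1),w2c(q,np.array(s['tcp_pos'])).round(4))
move_l(P(.10,.112),speed=.05);move_l(P(.07,.30),speed=.2)
p=camera("wrist");np.save("w4.npy",p,allow_pickle=True)
c=proj(c2w(q,[.012,.15,.12]),p,True)[0].astype(int);print(c,read_state()['time_s'])
cv2.imwrite("pics/c4.png",cv2.resize(p['color'][max(c[1]-40,0):c[1]+40,c[0]-75:c[0]+75,::-1],None,fx=5,fy=5,interpolation=2))
for d in outline_of("applicator",p):
    v,u=np.nonzero(d['pixels']);w=w2c(q,back(np.c_[u,v],.132,p,True))*1000
    print(d['p'],cv2.minAreaRect(w.astype(np.float32)))
E
```

```text
bar True [-0.1 -3.4  2.2] [[0.0112 0.1202]]
[324 107] 22.675
0.92 ((183.94375610351562, 60.46331024169922), (77.31476593017578, 37.730403900146484), 80.72697448730469)
0.87 ((-134.96493530273438, 259.82501220703125), (53.991634368896484, 48.5391731262207), 82.98728942871094)
0.57 ((16.419235229492188, 144.4706573486328), (100.34217834472656, 34.7606086730957), 0.12228315323591232)
```

View pics/c4.png

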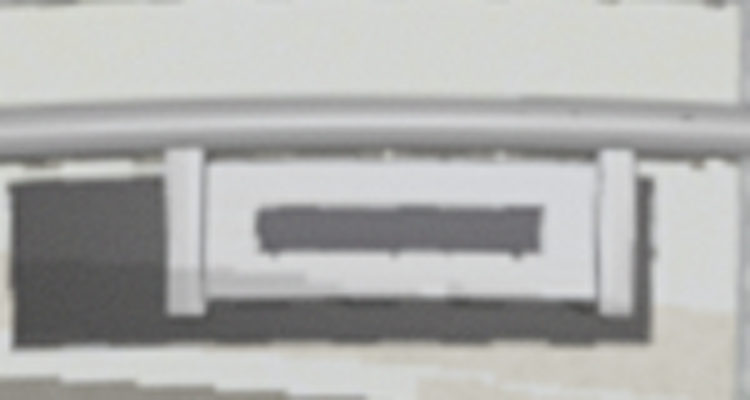

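The picture shows both cheeks (at (185,150) and (617,150)) touching the bar. The applicator is square at 0.1° and about 16 mm off the bar's middle, and the hand is well clear.

```bash
python3 -c "
from rig import *
print(finish_job(),read_state()['time_s'])"
```

```text
the job is handed in; nothing more can be done
the job is handed in; nothing more can be done
```

The job is handed in: in my last pictures the dial pointer was at the green mark and the applicator sat square against the pusher bar, with the hand clear; no verdict came back.

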